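# Check the tip-box latches

### The arm

A 6-joint arm with a two-finger parallel gripper is mounted at the origin on a cart in front of the work surface, level with it; the furniture and walls round the work are solid. World frame = base frame: x ahead of the robot, y to its left, z up, the work surface at z = 0. Lengths are in m, angles in rad, forces in N, time in s.
With the tool pointing down it reaches from about 0.325 to 0.85 m from the base axis. Payload 4.4 kg.
Tool frame: the origin (TCP) lies midway between the tips of the shut fingers; the grasp point (between the pads) lies 19 mm behind it; x points along the fingers, z is the direction in which the jaws open and shut, and the axes are right-handed (so a half turn about x gives the same grasp; the last joint's range is limited). The gripper opens to 94 mm and grips with 3 to 60 N. Pads are 16 mm wide; open, the fingers measure 119 mm over their backs; the gripper's body (75 mm by 177 mm) begins 78 mm behind the grasp point.
Start: joints at [-1.286, 0.207, 1.542, -0, 1.393, -0.15], TCP at [0.243, -0.521, 0.205] pointing down, gripper open.
Joint ranges: [-2.73, 2.73], [-0.86, 2.22], [0.23, 2.46], [-1.11, 4.25], [0.08, 2.63], [-2.82, 2.82]. Speed limits (rad/s): [2.79, 2.79, 3.14, 3.14, 3.14, 3.14].

### API

Orientations are given as a unit quaternion [x, y, z, w].
In Python, from workcell import * gives the robot as it stands.
- The arm moves only by the shell command python3 -m pendant 'ROWS' [FORCE]. ROWS is JSON, a list of rows, each an object of numbers: "rx", "ry", "rz": the turn, a rotation vector about the world's x, y, z each as a share of 0.12 rad, from -1 to 1; "x", "y", "z": the shift along the world's x, y, z each as a share of 4 cm, from -1 to 1; "claw": the gripper command: -1 is fully open, 1 is shut, values between are in proportion. A call has 1 to 12 rows; each row shifts and turns the commanded pose from where the row before left it; what a row does not reach is not made up. A row lasts 1/8 s, in which the tool goes at most 62.5 mm and 10.7 degrees, less where a joint would pass 70% of its speed; a pose out of reach is approached as far as the arm can. A call with a number of a shift or a turn outside -1 to 1 is refused whole. A call with a gripper value outside its range is refused whole. The fingers move at their own pace and stop on an object; FORCE is the grip in N (left out, the last holds). Time passes only in rows, so rows that do not move let the fingers close. It gives the time, the measured TCP pose, the force and the opening at its end, in the units of the state.
- read_state(): the state, without advancing time (a new reading comes with each control period).
- read_camera(name): name is "side" or "top" or "wrist"; returns the picture (420x560x3 uint8, red, green, blue); there is no depth.
- camera_model(name): a dict with "camera_matrix" (3x3 intrinsics, pixels), "R" (3x3) and "t" (3): a world point X has camera coordinates R X + t. Camera axes: x right, y down, z forward; pixel columns grow to the right and rows downward; lengths in m; the calibration is good to about 2 mm. A picture is of the moment at which its call begins: read the wrist's pose just before it. camera_model takes no time and is no camera call; for the wrist camera it gives the pose at the moment of the call.
- hand_in(): hands the job in, once; it reports no verdict.
The state is a dict: "time": time; "joints": joint angles; "qd": joint speeds; "joint_torque": joint torques, N m; "position": TCP position; "orientation": TCP orientation; "contact_force": force on the tool from outside, world axes, zero at the start; "torque": the same for the moment, N m; "opening": finger opening in m.
Only numpy, scipy, OpenCV 4.12 (cv2) and the standard library are available. Lean on these libraries where they do the work, as an engineer would, in place of code of your own. Each camera call takes 0.05 s, during which the arm holds its last target. There are 200 camera calls.

### The job

The lids of the two pipette-tip boxes with a latch tab in front have both been pushed down, but one of them has not caught. Find the loose lid by tugging it up by its tab, press it down until its latch catches, then give the tab another firm upward tug to make sure it holds. Leave both lids fully shut.

Things in the scene. Friction and masses are not known exactly. Their poses are not given: they have to be found in the camera images.
- box_a_lid (a joint): Lid hinge of one of two identical tip boxes (137 wide, 105 deep, 97 mm high, clear lid, white tab in front; they do not slide), rad: 0 = shut, grows as the front rises. Hinge line along the box's back, 63 mm up, 115 mm behind the tab's centre. The lid falls by its weight. Caught it stays below 0.03 (1.5 mm play at the tab); uncaught it rests near 0.07 and lifts with under 1 N.
- box_b_lid (a joint): Lid hinge of the other, identical tip box, same values; either box may be the loose one. On both the tab juts level from the middle of the lid's front: 26 mm wide (sideways), 36 mm long (front to back), 12 mm thick, with a hook under it. Its centre is 90 mm above the worktop at angle 0, and higher by 115 mm times the angle; the lid turns it, so follow the arc or pinch its sides lightly.
- catch_a: Sprung white latch tongue, 16 mm wide, in the front face of the box of box_a_lid. Origin at its tip, 50 mm above the worktop, 40 mm straight below the centre of the shut lid's tab. x axis level from the box's front to its back, z up. Some 4 to 8 N down on the tab snaps the hook under the tongue, which slides back 6 mm; it then holds a pull of 25 N. A firm tug is 5 to 10 N.
- catch_b: The same latch tongue on the box of box_b_lid: origin at its tip, 50 mm above the worktop, 40 mm straight below the centre of the shut lid's tab; x axis level from the box's front to its back, z up; same forces.

How it is judged:
On the way, in this order (a step that is already met when the one before it is completed fails the run):
1. the loose lid is tugged up and gives: its front rises at least 4 mm above where it rested (hinge above 0.11 rad) (value of joint box_a_lid above 0.11 rad), for 0.1 s.
2. after being pressed home, that lid is tugged again and its latch holds: at least 2 N of pull on the tongue for 0.2 s with the tongue fully out (within 2 mm) and the hinge below 0.035 rad (contact force between catch_a and box_a_lid above 2 N and distance of catch_a from where it was at the start of the episode below 0.002 m and value of joint box_a_lid below 0.035 rad), for 0.2 s.
At the end, for the whole second after the job is handed in: both lids are shut and caught, each hinge below 0.03 rad, and let go (value of joint each of box_a_lid, box_b_lid below 0.03 rad); the robot touches nothing.
It also fails if it takes over 58 s, if anything falls off the work surface, if the arm or the gripper's body presses on something with over 40 N, if the wrist force passes 120 N, or if a joint passes its speed limit or range.

## Working session

There is one attempt and no reset: what is moved stays moved. The work goes in short steps, Python scripts to look and compute and a shell command to move; the robot and the scene stay as the last step left them, time stands still between calls to the robot, and variables do not carry over. Pictures are saved under pics/ and viewed, about 8 in all and at most 12, crops included, and the job is handed in when it is done.

```bash
mkdir -p pics; ls; python3 - <<'E'
from workcell import *
import cv2
s=read_state();print(s)
for n in("top","side"):
    cv2.imwrite(f"pics/{n}0.png",cv2.cvtColor(read_camera(n),cv2.COLOR_RGB2BGR))
    m=camera_model(n);print(n,m)
E
```

```text
pics
{'time': 0.0, 'joints': array([-1.28552416e+00,  2.07426373e-01,  1.54293520e+00,  1.95360753e-06,
        1.39348524e+00, -1.50466512e-01]), 'qd': array([-1.87524549e-05, -9.88777570e-04, -8.13771329e-04, -2.93502409e-04,
        3.23532339e-04, -4.24568824e-04]), 'joint_torque': array([-1.85740246e-03, -3.70889103e+01, -2.81416583e+01,  6.96422509e-02,
        3.63250170e-02, -1.66461255e-04]), 'position': array([ 0.24247649, -0.52049207,  0.20429609]), 'orientation': array([ 0.38062987,  0.59685434, -0.37958024,  0.5956548 ]), 'contact_force': array([ 0.23528528, -0.89700898,  0.17749389]), 'torque': array([ 0.01925068, -0.02839219,  0.01104893]), 'opening': 0.09403353759699432}
top {'camera_matrix': array([[394.86503721,   0.        , 280.31837399],
       [  0.        , 394.86503721, 208.12553824],
       [  0.        ,   0.        ,   1.        ]]), 'R': array([[-0.01312198, -0.99927256,  0.03580736],
       [-0.99147768,  0.00836099, -0.13000808],
       [ 0.12961412, -0.03720816, -0.99086615]]), 't': array([-0.02215912,  0.58230703,  0.93585444])}
side {'camera_matrix': array([[434.77429962,   0.        , 275.16032955],
       [  0.        , 434.77429962, 209.43262029],
       [  0.        ,   0.        ,   1.        ]]), 'R': array([[-0.99619377, -0.08533838, -0.01775752],
       [-0.02297596,  0.45359326, -0.8909126 ],
       [ 0.08408373, -0.88711358, -0.45382752]]), 't': array([0.58200015, 0.09677057, 0.94553727])}
```

View pics/top0.png

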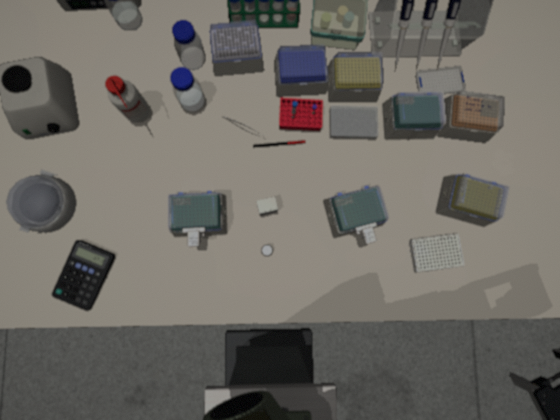

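View pics/side0.png

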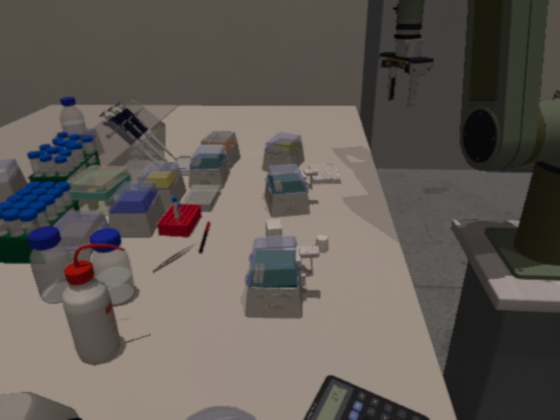

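The top view shows two teal boxes with white front tabs at about (194,237) and (368,233). I'll measure the tabs in both views.

```bash
cat > h.py <<'E'
import numpy as np, cv2
from workcell import *
def ray(m,uv):
    K,R,t=m["camera_matrix"],m["R"],m["t"]
    d=R.T@np.linalg.solve(K,[uv[0],uv[1],1.]); return -R.T@t,d
def onz(m,uv,z):
    o,d=ray(m,uv); return o+d*(z-o[2])/d[2]
def proj(m,X):
    p=m["camera_matrix"]@(m["R"]@X+m["t"]); return p[:2]/p[2]
E
python3 - <<'E'
from h import *
m=camera_model("top");ms=camera_model("side")
im=cv2.imread("pics/top0.png");si=cv2.imread("pics/side0.png")
for n,(x,y) in dict(L=(194,237),R=(368,233)).items():
    c=im[y-18:y+19,x-22:x+23].astype(int)
    mask=((c.min(2)>175)).astype(np.uint8)
    print(c[18,22],c[34,5])
    k,_,st,ce=cv2.connectedComponentsWithStats(mask)
    for i in range(1,k):
        if st[i,4]>40:
            pts=np.argwhere(np.int32(_)==0) if 0 else None
    i=1+np.argmax(st[1:,4]); pp=np.argwhere(_==i)[:,::-1].astype(np.float32)+[x-22,y-18]
    r=cv2.minAreaRect(pp.astype(np.float32));print(n,st[i],r)
    W=[onz(m,b,.098) for b in cv2.boxPoints(r)];print(np.round(W,4),np.round(onz(m,r[0],.098),4), proj(ms,onz(m,r[0],.098)))
a=cv2.resize(im[180:260,155:400],None,fx=3,fy=3,interpolation=2)
b=cv2.resize(si[150:300,240:360],None,fx=2.3,fy=2.3,interpolation=2)
o=np.zeros((600,800,3),np.uint8);o[:240,:735]=a;o[245:590,:276]=b;cv2.imwrite("pics/c1.png",o)
E
```

```text
[152 151 150] [127 138 143]Traceback (most recent call last):
  File "<stdin>", line 12, in <module>
    return _wrapfunc(a, 'argmax', axis=axis, out=out, **kwds)
    return bound(*args, **kwds)
ValueError: attempt to get argmax of an empty sequence
```

```bash
python3 - <<'E'
from h import *
m=camera_model("top");ms=camera_model("side")
im=cv2.imread("pics/top0.png");si=cv2.imread("pics/side0.png")
a=cv2.resize(im[180:260,155:400],None,fx=3,fy=3,interpolation=2)
b=cv2.resize(si[150:300,240:360],None,fx=2.3,fy=2.3,interpolation=2)
o=np.zeros((600,800,3),np.uint8);o[:240,:735]=a;o[245:590,:276]=b;cv2.imwrite("pics/c1.png",o)
for n,(x,y) in dict(L=(194,237),R=(368,233)).items():
    c=im[y-14:y+15,x-16:x+17].astype(int)
    # brightness and neutral (table is warm: R-B>10)
    mask=((c.min(2)>140)).astype(np.uint8)
    k,lab,st,ce=cv2.connectedComponentsWithStats(mask)
    i=1+np.argmax(st[1:,4]); pp=np.argwhere(lab==i)[:,::-1]+[x-16,y-14]
    r=cv2.minAreaRect(pp.astype(np.float32));print(n,st[i],r)
    W=[onz(m,b,.098) for b in cv2.boxPoints(r)];print(np.round(W,4),np.round(onz(m,r[0],.098),4), proj(ms,onz(m,r[0],.098)))
E
```

```text
L [  5   5  21  18 171] ((193.44554138183594, 236.62841796875), (16.405488967895508, 20.02342987060547), 86.42366790771484)
[[0.528  0.1965 0.098 ]
 [0.5304 0.1513 0.098 ]
 [0.4931 0.1485 0.098 ]
 [0.4908 0.1935 0.098 ]] [0.5105 0.1725 0.098 ] [306.48196225 251.18141857]
R [  5   5  18  19 158] ((367.26470947265625, 233.55886840820312), (16.734956741333008, 17.70509910583496), 75.96376037597656)
[[ 0.5273 -0.2025  0.098 ]
 [ 0.5369 -0.2431  0.098 ]
 [ 0.4991 -0.2509  0.098 ]
 [ 0.4897 -0.2105  0.098 ]] [ 0.5132 -0.2267  0.098 ] [308.70554456 169.50752953]
```

View pics/c1.png

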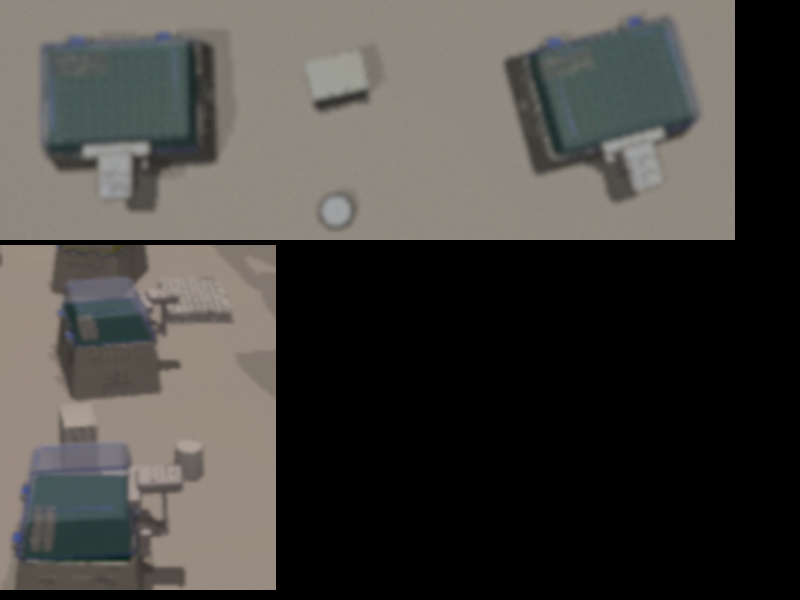

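Both tabs jut towards the robot. Their centres in the top image are about L (193.3,238.3) and R (369,236). I'll triangulate those and work out the yaw needed.

```bash
python3 - <<'E'
from h import *
from scipy.spatial.transform import Rotation as Ro
m=camera_model("top");ms=camera_model("side")
P=lambda m:m["camera_matrix"]@np.c_[m["R"],m["t"]]
C=lambda x,y:(155+x/3,180+y/3)
for n,t,s,a,b in(("L",(115,175),(158,476),(116,150),(114,198)),("R",(642,168),(163,294),(633,145),(650,190))):
    u=C(*t);v=(240+s[0]/2.3,150+(s[1]-245)/2.3)
    X=cv2.triangulatePoints(P(m),P(ms),np.array(u),np.array(v));X=(X[:3]/X[3]).ravel()
    A,B=onz(m,C(*a),.1),onz(m,C(*b),.1);d=B-A
    print(n,"tri",X.round(4),"onz",onz(m,u,.1).round(4),"len",np.linalg.norm(d),"yaw back dir deg",np.degrees(np.arctan2(-d[1],-d[0])))
# lid top edges for yaw (front edge/ back edge of lid)
for n,a,b in(("Lback",(45,45),(192,42)),("Lbar",(84,150),(149,148)),("Rback",(533,50),(668,20)),("Rbar",(605,150),(663,134))):
    A,B=onz(m,C(*a),.1),onz(m,C(*b),.1);d=A-B;print(n,np.degrees(np.arctan2(d[1],d[0]))-90, np.linalg.norm(d))
s=read_state();R=Ro.from_quat(s["orientation"]).as_matrix();print(R.round(3))
E
```

```text
L tri [0.5065 0.1723 0.0997] onz [0.5065 0.1723 0.1   ] len 0.03626588311357326 yaw back dir deg -1.495455206825358
R tri [ 0.5077 -0.2325  0.0907] onz [ 0.5074 -0.23    0.1   ] len 0.03664436488018496 yaw back dir deg 18.648443162455575
Lback 0.7827858566091521 0.11197851747314051
Lbar 1.1827866134873801 0.048938601348698284
Rback 12.127064896016279 0.10938704221131966
Rbar 14.620196198516126 0.047148433811436456
[[-0.001  0.907  0.422]
 [ 0.002  0.422 -0.907]
 [-1.     0.    -0.002]]
```

L is probably the loose one, since its tab triangulates 9 mm higher than R's. I'll move above it and take a wrist look.

```bash
python3 -m pendant '[{"x":0.35,"y":0.9,"rz":-0.19},{"x":0.35,"y":0.9,"rz":-0.19},{"x":0.35,"y":0.9,"rz":-0.19},{"x":0.35,"y":0.9,"rz":-0.19},{"x":0.35,"y":0.9,"rz":-0.19},{"x":0.35,"y":0.9,"rz":-0.19},{"x":0.35,"y":0.9,"rz":-0.19},{"x":0.35,"y":0.9,"rz":-0.19},{"x":0.35,"y":0.9,"rz":-0.19},{"x":0.35,"y":0.9,"rz":-0.19},{"x":0.35,"y":0.9,"rz":-0.19},{"x":0.35,"y":0.9,"rz":-0.19}]' && python3 -m pendant '[{"x":0.35,"y":0.9,"rz":-0.19},{"x":0.35,"y":0.9,"rz":-0.19},{"x":0.35,"y":0.9,"rz":-0.19},{"x":0.35,"y":0.9,"rz":-0.19},{"x":0.35,"y":0.9,"rz":-0.19},{"x":0.35,"y":0.9,"rz":-0.19},{"x":0.2,"y":0.9,"rz":-0.19},{"z":-0.2},{}]'
python3 - <<'E'
from h import *
from scipy.spatial.transform import Rotation as Ro
s=read_state();print(s["time"],s["position"],s["contact_force"],s["joints"],Ro.from_quat(s["orientation"]).as_matrix().round(3))
m=camera_model("wrist");cv2.imwrite("pics/w1.png",cv2.cvtColor(read_camera("wrist"),cv2.COLOR_RGB2BGR))
print(m);print(proj(m,np.array([.5065,.1723,.104])))
E
```

```text
0.1 [ 0.24247282 -0.52056956  0.20440697] [-0.24897981  0.03796948  0.1928165 ] [-1.28553826e+00  2.07353639e-01  1.54278844e+00 -4.95308440e-05
  1.39351575e+00 -1.50513748e-01] [[-0.001  0.907  0.422]
 [ 0.002  0.422 -0.907]
 [-1.     0.    -0.002]]
{'camera_matrix': array([[335.81754285,   0.        , 278.76726045],
       [  0.        , 335.81754285, 208.93371349],
       [  0.        ,   0.        ,   1.        ]]), 'R': array([[ 0.4217314 , -0.90671832, -0.00212417],
       [-0.87052484, -0.40555024,  0.27877503],
       [-0.25363188, -0.11571904, -0.96035409]]), 't': array([-0.57234719, -0.02939735,  0.39312774])}
[-915.65338858 -976.24381326]$[0]: bad value
```

View pics/w1.png

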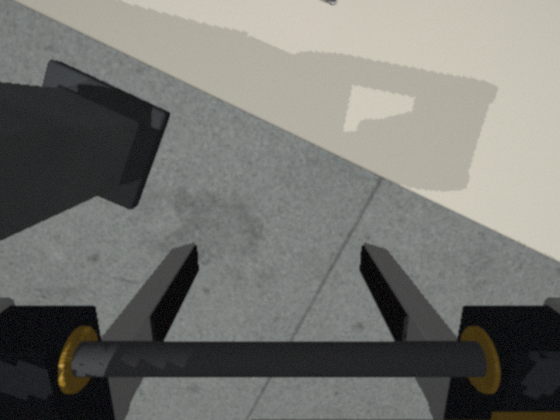

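The arm did not move because the rows were refused, so the wrist picture only shows the start pose. I'll send full rows with every key.

```bash
python3 -m pendant '[{"x":0.35,"y":0.9,"z":0,"rx":0,"ry":0,"rz":-0.19,"claw":-1},{"x":0.35,"y":0.9,"z":0,"rx":0,"ry":0,"rz":-0.19,"claw":-1},{"x":0.35,"y":0.9,"z":0,"rx":0,"ry":0,"rz":-0.19,"claw":-1},{"x":0.35,"y":0.9,"z":0,"rx":0,"ry":0,"rz":-0.19,"claw":-1},{"x":0.35,"y":0.9,"z":0,"rx":0,"ry":0,"rz":-0.19,"claw":-1},{"x":0.35,"y":0.9,"z":0,"rx":0,"ry":0,"rz":-0.19,"claw":-1},{"x":0.35,"y":0.9,"z":0,"rx":0,"ry":0,"rz":-0.19,"claw":-1},{"x":0.35,"y":0.9,"z":0,"rx":0,"ry":0,"rz":-0.19,"claw":-1},{"x":0.35,"y":0.9,"z":0,"rx":0,"ry":0,"rz":-0.19,"claw":-1},{"x":0.35,"y":0.9,"z":0,"rx":0,"ry":0,"rz":-0.19,"claw":-1}]'
```

```text
time: 1.4
position: [0.3828, -0.1599, 0.2053]
orientation: [0.446, 0.549, -0.446, 0.549]
contact_force: [-0.5, 0.0, -0.4]
opening: 0.094
```

```bash
python3 -m pendant '[{"x":0.33,"y":0.92,"z":0,"rx":0,"ry":0,"rz":-0.18,"claw":-1},{"x":0.33,"y":0.92,"z":0,"rx":0,"ry":0,"rz":-0.18,"claw":-1},{"x":0.33,"y":0.92,"z":0,"rx":0,"ry":0,"rz":-0.18,"claw":-1},{"x":0.33,"y":0.92,"z":0,"rx":0,"ry":0,"rz":-0.18,"claw":-1},{"x":0.33,"y":0.92,"z":0,"rx":0,"ry":0,"rz":-0.18,"claw":-1},{"x":0.33,"y":0.92,"z":0,"rx":0,"ry":0,"rz":-0.18,"claw":-1},{"x":0.33,"y":0.92,"z":0,"rx":0,"ry":0,"rz":-0.18,"claw":-1},{"x":0.33,"y":0.92,"z":0,"rx":0,"ry":0,"rz":-0.18,"claw":-1},{"x":0.33,"y":0.92,"z":0,"rx":0,"ry":0,"rz":-0.18,"claw":-1},{"x":0,"y":0,"z":0,"rx":0,"ry":0,"rz":0,"claw":-1},{"x":0,"y":0,"z":0,"rx":0,"ry":0,"rz":0,"claw":-1}]' && 
python3 - <<'E'
from h import *
from scipy.spatial.transform import Rotation as Ro
s=read_state();print(s["time"],s["position"],s["contact_force"],s["joints"],Ro.from_quat(s["orientation"]).as_matrix().round(3))
m=camera_model("wrist");cv2.imwrite("pics/w2.png",cv2.cvtColor(read_camera("wrist"),cv2.COLOR_RGB2BGR))
np.savez("w2.npz",**m)
print(proj(m,np.array([.5065,.1723,.104])),proj(m,s["position"]))
E
```

```text
time: 2.78
position: [0.5009, 0.1694, 0.205]
orientation: [0.496, 0.504, -0.497, 0.503]
contact_force: [0.2, 0.9, 1.2]
opening: 0.094
2.775 [0.50093588 0.16942427 0.2049627 ] [0.24562739 0.89040867 1.18801442] [ 1.62794314e-01  1.10011685e-01  1.65372949e+00 -6.12661111e-04
  1.37922001e+00  1.71986451e+00] [[-0.001  1.     0.014]
 [-0.001  0.014 -1.   ]
 [-1.    -0.001  0.001]]
[276.84698073 201.29802815] [280.7855522  255.46373942]
```

View pics/w2.png

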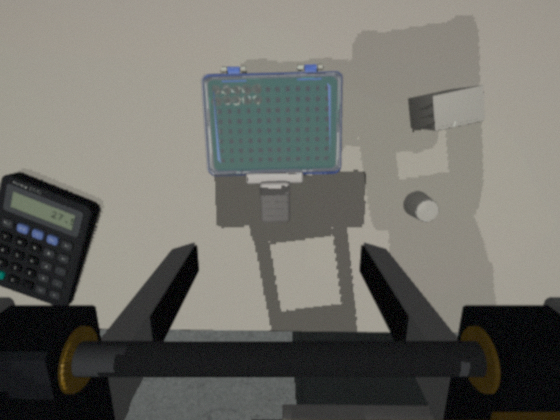

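The tab is at (275,204) in the wrist view, within 3 px of the prediction and centred between the fingers. I'll go down, pinch lightly and read the force.

```bash
python3 -m pendant '[{"x":0,"y":0.09,"z":-1,"rx":0,"ry":0,"rz":0,"claw":-1},{"x":0,"y":0,"z":-1,"rx":0,"ry":0,"rz":0,"claw":-0.3},{"x":0,"y":0,"z":-0.6,"rx":0,"ry":0,"rz":0,"claw":-0.1},{"x":0,"y":0,"z":-0.45,"rx":0,"ry":0,"rz":0,"claw":0},{"x":0,"y":0,"z":0,"rx":0,"ry":0,"rz":0,"claw":0}]' 12 && python3 -m pendant '[{"x":0,"y":0,"z":0,"rx":0,"ry":0,"rz":0,"claw":1},{"x":0,"y":0,"z":0,"rx":0,"ry":0,"rz":0,"claw":1},{"x":0,"y":0,"z":0,"rx":0,"ry":0,"rz":0,"claw":1},{"x":0,"y":0,"z":0,"rx":0,"ry":0,"rz":0,"claw":1},{"x":0,"y":0,"z":0,"rx":0,"ry":0,"rz":0,"claw":1}]' 12
```

```text
time: 3.45
position: [0.5004, 0.1726, 0.0823]
orientation: [0.496, 0.504, -0.498, 0.502]
contact_force: [0.4, -1.3, -0.5]
opening: 0.0572
time: 4.08
position: [0.5022, 0.1731, 0.0842]
orientation: [0.497, 0.503, -0.496, 0.504]
contact_force: [0.4, -3.2, 2.8]
opening: 0.0259
```

Pinched at 25.9 mm, the tab's width. Now a gentle tug up.

```bash
python3 -m pendant '[{"x":0,"y":0,"z":0.05,"rx":0,"ry":0,"rz":0,"claw":1},{"x":0,"y":0,"z":0.05,"rx":0,"ry":0,"rz":0,"claw":1},{"x":0,"y":0,"z":0.05,"rx":0,"ry":0,"rz":0,"claw":1},{"x":0,"y":0,"z":0,"rx":0,"ry":0,"rz":0,"claw":1}]'
```

```text
time: 4.58
position: [0.5036, 0.1732, 0.0897]
orientation: [0.498, 0.502, -0.496, 0.505]
contact_force: [5.9, -2.4, -2.6]
opening: 0.0256
```

```bash
python3 -m pendant '[{"x":0.03,"y":0,"z":0.1,"rx":0,"ry":0.4,"rz":0,"claw":1},{"x":0.03,"y":0,"z":0.1,"rx":0,"ry":0.4,"rz":0,"claw":1},{"x":0.03,"y":0,"z":0.1,"rx":0,"ry":0.3,"rz":0,"claw":1},{"x":0,"y":0,"z":0,"rx":0,"ry":0,"rz":0,"claw":1},{"x":0,"y":0,"z":0,"rx":0,"ry":0,"rz":0,"claw":1}]'; python3 - <<'E'
from h import *
s=read_state();print(s["position"],s["contact_force"],s["torque"])
m=camera_model("side");i=cv2.cvtColor(read_camera("side"),cv2.COLOR_RGB2BGR)
cv2.imwrite("pics/s2.png",cv2.resize(i[190:320,220:360],None,fx=4,fy=4,interpolation=2))
E
```

```text
time: 5.2
position: [0.506, 0.1733, 0.1012]
orientation: [0.463, 0.535, -0.528, 0.47]
contact_force: [4.2, -3.4, -2.1]
opening: 0.0259
[0.50601842 0.17331358 0.10119605] [ 4.22171748 -3.40062215 -2.11628052] [-0.50070956 -0.92066794  0.22056888]
```

View pics/s2.png

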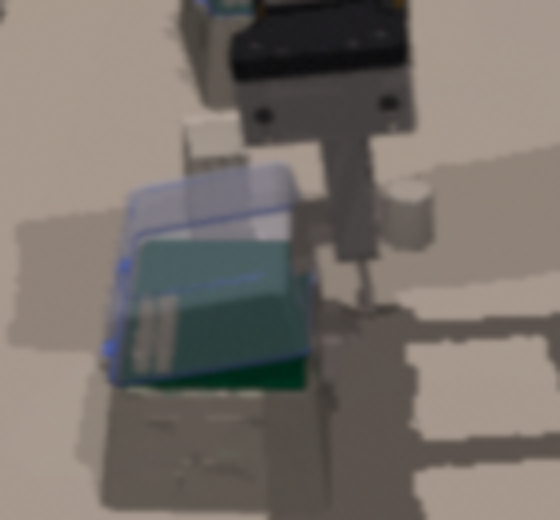

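The picture shows the left lid clearly open, with its front lifted about 17 mm, so it is the loose one. Now I'll press it down along the arc with a firmer grip.

```bash
python3 -m pendant '[{"x":-0.03,"y":0,"z":-0.1,"rx":0,"ry":-0.3,"rz":0,"claw":1},{"x":-0.03,"y":0,"z":-0.1,"rx":0,"ry":-0.4,"rz":0,"claw":1},{"x":-0.03,"y":0,"z":-0.1,"rx":0,"ry":-0.4,"rz":0,"claw":1},{"x":-0.02,"y":0,"z":-0.1,"rx":0,"ry":-0.2,"rz":0,"claw":1},{"x":-0.02,"y":0,"z":-0.1,"rx":0,"ry":-0.2,"rz":0,"claw":1},{"x":0,"y":0,"z":0,"rx":0,"ry":0,"rz":0,"claw":1}]' 30;  python3 -m pendant '[{"x":-0.02,"y":0,"z":-0.06,"rx":0,"ry":-0.1,"rz":0,"claw":1},{"x":-0.02,"y":0,"z":-0.06,"rx":0,"ry":-0.1,"rz":0,"claw":1},{"x":0,"y":0,"z":0,"rx":0,"ry":0,"rz":0,"claw":1}]'
```

```text
time: 6.0
position: [0.5019, 0.1732, 0.0833]
orientation: [0.51, 0.49, -0.483, 0.517]
contact_force: [4.6, -5.2, 3.8]
opening: 0.0254
time: 6.38
position: [0.5008, 0.1731, 0.0777]
orientation: [0.516, 0.483, -0.477, 0.523]
contact_force: [6.2, -4.0, -2.7]
opening: 0.0259
```

```bash
python3 -m pendant '[{"x":0,"y":0,"z":-0.06,"rx":0,"ry":0,"rz":0,"claw":1},{"x":0,"y":0,"z":0,"rx":0,"ry":0,"rz":0,"claw":1}]' 30;  python3 -m pendant '[{"x":0,"y":0,"z":-0.05,"rx":0,"ry":0,"rz":0,"claw":1},{"x":0,"y":0,"z":0,"rx":0,"ry":0,"rz":0,"claw":1}]'; python3 -m pendant '[{"x":0,"y":0,"z":-0.05,"rx":0,"ry":0,"rz":0,"claw":1},{"x":0,"y":0,"z":0,"rx":0,"ry":0,"rz":0,"claw":1}]'
```

```text
time: 6.62
position: [0.5003, 0.1731, 0.0758]
orientation: [0.515, 0.483, -0.477, 0.523]
contact_force: [4.2, -5.0, 2.1]
opening: 0.0254
time: 6.88
position: [0.5003, 0.1731, 0.0753]
orientation: [0.515, 0.484, -0.477, 0.523]
contact_force: [-0.2, -7.2, 12.9]
opening: 0.0259
time: 7.12
position: [0.5003, 0.1732, 0.0746]
orientation: [0.515, 0.484, -0.477, 0.523]
contact_force: [-5.1, -6.7, 21.0]
opening: 0.0256
```

Hard stop at 13–21 N, so it has probably caught. Now I'll tug up in small steps.

```bash
python3 -m pendant '[{"x":0,"y":0,"z":0.05,"rx":0,"ry":0,"rz":0,"claw":1},{"x":0,"y":0,"z":0.05,"rx":0,"ry":0,"rz":0,"claw":1},{"x":0,"y":0,"z":0.04,"rx":0,"ry":0,"rz":0,"claw":1},{"x":0,"y":0,"z":0,"rx":0,"ry":0,"rz":0,"claw":1}]';  python3 -m pendant '[{"x":0,"y":0,"z":0.04,"rx":0,"ry":0,"rz":0,"claw":1},{"x":0,"y":0,"z":0,"rx":0,"ry":0,"rz":0,"claw":1}]'
```

```text
time: 7.62
position: [0.5006, 0.1731, 0.0769]
orientation: [0.515, 0.483, -0.477, 0.523]
contact_force: [7.9, -3.8, -2.5]
opening: 0.0255
time: 7.88
position: [0.5007, 0.1731, 0.0774]
orientation: [0.515, 0.483, -0.477, 0.523]
contact_force: [10.2, -3.6, -8.6]
opening: 0.0255
```

```bash
python3 -m pendant '[{"x":-0.03,"y":0,"z":0.02,"rx":0,"ry":0,"rz":0,"claw":1},{"x":0,"y":0,"z":0,"rx":0,"ry":0,"rz":0,"claw":1},{"x":0,"y":0,"z":0,"rx":0,"ry":0,"rz":0,"claw":1},{"x":0,"y":0,"z":0,"rx":0,"ry":0,"rz":0,"claw":1}]'; python3 - <<'E'
from h import *
i=cv2.cvtColor(read_camera("side"),cv2.COLOR_RGB2BGR)
cv2.imwrite("pics/s3.png",cv2.resize(i[190:320,220:360],None,fx=4,fy=4,interpolation=2))
E
```

```text
time: 8.38
position: [0.5007, 0.1731, 0.0776]
orientation: [0.516, 0.483, -0.476, 0.524]
contact_force: [15.3, -3.6, -15.8]
opening: 0.0255
```

View pics/s3.png

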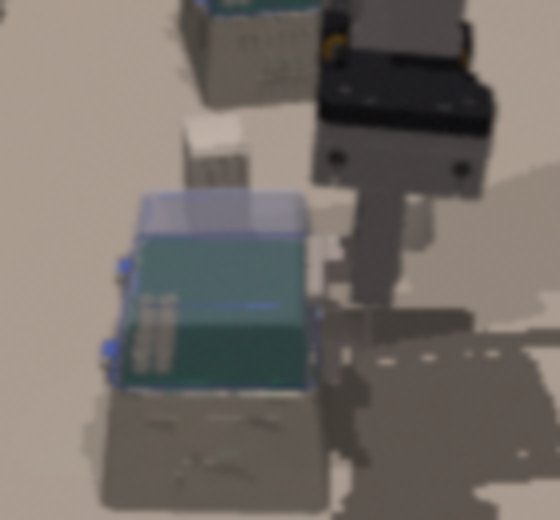

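The lid is shut and level under a pull of about 16 N, so the latch holds. I'll relax, open and retreat.

```bash
python3 -m pendant '[{"x":0,"y":0,"z":-0.1,"rx":0,"ry":0,"rz":0,"claw":1},{"x":0,"y":0,"z":0,"rx":0,"ry":0,"rz":0,"claw":-0.3},{"x":0,"y":0,"z":0,"rx":0,"ry":0,"rz":0,"claw":-0.3},{"x":0,"y":0,"z":0,"rx":0,"ry":0,"rz":0,"claw":-0.3},{"x":0,"y":0,"z":0,"rx":0,"ry":0,"rz":0,"claw":-0.3}]'; python3 -m pendant '[{"x":0,"y":0,"z":0.5,"rx":0,"ry":0,"rz":0,"claw":-0.3},{"x":0,"y":0,"z":1,"rx":0,"ry":0,"rz":0,"claw":-0.3},{"x":-0.5,"y":0,"z":1,"rx":0,"ry":0,"rz":0,"claw":-0.3},{"x":-0.7,"y":0,"z":1,"rx":0,"ry":0,"rz":0,"claw":-0.3},{"x":0,"y":0,"z":0,"rx":0,"ry":0,"rz":0,"claw":-0.3},{"x":0,"y":0,"z":0,"rx":0,"ry":0,"rz":0,"claw":-0.3},{"x":0,"y":0,"z":0,"rx":0,"ry":0,"rz":0,"claw":-0.3}]';python3 - <<'E'
from h import *
i=cv2.cvtColor(read_camera("side"),cv2.COLOR_RGB2BGR)
cv2.imwrite("pics/s4.png",cv2.resize(i[150:300,230:360],None,fx=4,fy=4,interpolation=2))
E
```

```text
time: 9.05
position: [0.4966, 0.1738, 0.0741]
orientation: [0.514, 0.485, -0.479, 0.521]
contact_force: [-0.4, -0.4, -0.3]
opening: 0.0603
time: 9.93
position: [0.4484, 0.1733, 0.2123]
orientation: [0.513, 0.486, -0.48, 0.52]
contact_force: [-0.4, 0.1, -0.3]
opening: 0.061
```

View pics/s4.png

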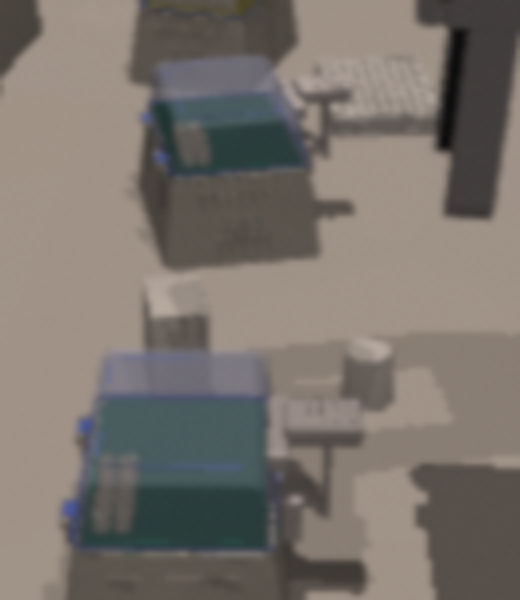

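Both lids look shut and level, and the gripper is clear of both boxes. Handing in.

```bash
python3 -c "
from workcell import *
print(read_state()['contact_force']);print(hand_in())"
```

```text
[0.5370422  0.56745172 0.65691691]
the job is handed in; nothing more can be done
None
```

The loose lid was on the left box (y ≈ +0.17), and it is now latched. I handed the job in at about 10 s on the robot's clock; no verdict came back.

- **Finding it:** I pinched the left tab and tugged up. It rose about 17 mm with only 2–3 N of vertical pull, and the side camera showed the lid open.
- **Pressing:** I pushed it down along the arc to a hard stop. The press reached about 21 N, well above the 4–8 N the latch needs, so the snap itself was not seen separately.
- **Tugging again:** Pulling up, the tab moved only 2–3 mm from the pressed position and then held. The pull was 8.6 N, then about 16 N, which is above the 5–10 N you gave for a firm tug but below the 25 N the latch holds. The wrist also read about 15 N of sideways load, which I put down to the stiff pinch.
- **Final check:** After letting go, the wrist force was near zero. In the side view both lids look shut and the gripper is clear.

I never tugged the right lid. I took it as caught because its tab measured about 9 mm lower than the left one at the start and it looks shut in the pictures. My first move call was refused because the rows left out some keys, so the arm did not move on it.

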